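Refit the microscope stage plate, white face up

TASK

The washed stage plate reclines on the wire drying stand with its white face underneath. Take it off, turn it over so that the white face is on top, and hook its thin aluminium tongue under the steel rail at the back of the stage base while the plate is still sloping. Then lower the other edge gently with the fingers, never letting it fall, until the plate lies flat in the recess, let go, and leave the other things on the bench undisturbed.

Things in the scene. Friction and masses are not known exactly. Their poses are not given: they have to be found in the camera images.
- stage_plate: Reversible stage plate, 0.1 kg: body 100 x 96 x 8 mm, one face white, one black, on a 4 mm aluminium core that juts out 14 mm as an 80 mm wide tongue at one 96 mm edge. Origin: middle of the body. Own x points to the tongue (its edge at x = +64 mm; plain edge at x = -50), own z out of the white face. Starts reclined 35 degrees from upright on the stand, tongue edge down, white face underneath.
- tongue_edge (a point): Middle of the tongue's outer edge, half way through its thickness; axes as the plate's.
- grip_edge (a point): Middle of the plate's plain edge (the upper one on the stand, free on both faces in its whole width), half way through the 8 mm thickness; axes as the plate's.
- dry_stand: Fixed stand of 6 mm steel wire, 84 x 66 mm, 84 mm high. Two rails at y = +-30 mm under the plate end in hooks that carry the tongue edge. Origin on the bench under its middle, z up; the plate's upper edge leans to its -x side, the tongue edge is at its +x side. The black foot and column of a fixed microscope boom stand are just behind it, from about world x = 0.58 m on.
- stage_base: Fixed base, black, white cheeks, 152 deep (x -72 to +80 mm), 150 wide, 58 high. Origin on the bench, x to the back (rail side), z up. Recess: floor z = 50, side guides y = +-53, widening to 57 at the top (z = 58), back wall x = +62, two round front beads 4 mm high, inner side x = -58. Finger notch in mid front: 64 wide, x -72 to -28, down to z = 16, a finger can go below the plate's near edge.
- rail_mouth (a point): Front lower edge, at its middle, of the fixed steel rail over the back of the recess (stage base frame x = +52 mm, z = 62.5 mm). The rail is 124 mm wide, 3 mm thick, overhangs the recess by 10 mm and stands 12.5 mm above its floor. Axes as the stage base's: x goes in under the rail.
- plate_seat (a point): Where the plate's origin lies when it is seated flat in the middle of the recess's play (about +-3 mm along x, +-5 mm along y); in the stage base's frame x = -5 mm, z = 54 mm. Axes as the stage base's.
- petri: Clear empty dish, 91 mm across, 15 mm high, near the stage base; stays where it is. Origin under its middle.
- beaker: Clear beaker, 53 mm across, 70 mm high; stays where it is. Origin under its middle.
- bottle_amber: Amber bottle with black cap, 57 mm across, 112 mm high; stays where it is. Origin under its middle.
- forceps: Steel forceps 128 mm long lying on the bench; stay where they are. Origin under the middle.

How it is judged:
By the outcome, as a careful person would: the job done as asked, in the order asked, and still so for the second after the job is handed in, with the robot touching nothing.
It also fails if it takes over 58 s, if anything falls off the work surface, if the arm or the gripper's body presses on something with over 40 N, if the wrist force passes 120 N, or if a joint passes its speed limit or range.

ROBOT

A 6-joint arm with a two-finger parallel gripper is mounted at the origin on a cart in front of the work surface, level with it; the furniture and walls round the work are solid. World frame = base frame: x ahead of the robot, y to its left, z up, the work surface at z = 0. Lengths are in m, angles in rad, forces in N, time in s.
With the tool pointing down it reaches from about 0.375 to 0.925 m from the base axis. Payload 5.7 kg.
Tool frame: the origin (TCP) lies midway between the tips of the shut fingers; the grasp point (between the pads) lies 19 mm behind it; z points along the fingers, y is the line along which they close (so a half turn about z gives the same grasp; the last joint's range is limited). The gripper opens to 88 mm and grips with 3 to 60 N. Pads are 20 mm wide; open, the fingers measure 115 mm over their backs; the gripper's body (75 mm by 178 mm) begins 61 mm behind the grasp point.
Start: joints at [-1.425, 0.359, 1.51, -0, 1.272, -0.115], TCP at [0.155, -0.58, 0.223] pointing down, gripper open.
Joint ranges: [-2.97, 2.97], [-1.01, 2.36], [0.21, 2.38], [-0.96, 4.11], [0.2, 2.71], [-2.98, 2.98]. Speed limits (rad/s): [2.39, 2.39, 3.14, 3.14, 3.14, 3.14].

INTERFACE

Orientations are given as a unit quaternion [x, y, z, w].
In Python, from bench import move_ptp, servo_line, goto_joints, move_gripper, sleep, inverse_kinematics, capture, PlanningError, close_job, spot_in, silhouettes, current_clock, current_joint_pos, current_qvel, current_joint_torque, current_position, current_orientation, current_force, current_torque, current_finger_gap, current_grip_force gives the robot as it stands. Calls block until the motion is done:
- move_ptp(position, orientation): joint-space move of the TCP to a pose.
- servo_line(position, orientation=None, rate=0.15, contact_N=None): straight line of the TCP; orientation=None keeps the orientation; rate is the mean speed in m/s. With contact_N (N) it stops when the force on the tool has changed by that much, and returns True; else False.
- goto_joints(angles): joint-space move.
- move_gripper(opening): finger opening in m; the grip force is fixed at half the most; returns when the fingers have stopped.
- sleep(seconds).
- inverse_kinematics(position, orientation): joint angles nearest the present ones, or None.
- capture(name): name is "side" or "top"; returns a dict with "image" (384x512x3 uint8, blue, green, red), "range_z" (384x512 float32, m along the optical axis (not along the pixel's ray), 0 where there is no reading), "intrinsics" (3x3 intrinsics, pixels), "k1" (the pictures are not rectified: a ray, as slopes to the right and down, at radius r is drawn at 1 + k1 r^2 times it, then the intrinsics apply), "R" (3x3) and "t" (3): a world point X has camera coordinates R X + t. Camera axes: x right, y down, z forward; pixel columns grow to the right and rows downward; lengths in m; the calibration is good to about 2 mm. A picture is of the moment at which its call begins.
A pose or a line that the arm cannot do raises PlanningError and nothing moves.
- close_job(): hands the job in; it is judged then, once.
Trained networks look in the newest picture that a camera, given by its name, has taken for a name from the list of things; names that differ only in an ending like _2 or _b are one class to them, and where a whole thing is asked for, a point or a joint stands for the part that bears it (a point fixed in the world has none). Each returns a list of dicts, best first, with "conf" (0 to 1); they miss things now and then, are a little off and sometimes report something else, mostly with a low value. They report only what shows in the picture. A call takes as long as a camera call.
- spot_in(camera, query): "xy" ([column, row] in pixels, amid what is visible of it).
- silhouettes(camera, query): "region" (384x512 bool, what is visible of it) and "xy" ([column, row] in pixels, amid what is visible of it).
Readings, each from a call of its own:
- current_clock(): time.
- current_joint_pos(): joint angles.
- current_qvel(): joint speeds.
- current_joint_torque(): joint torques, N m.
- current_position(): TCP position.
- current_orientation(): TCP orientation.
- current_force(): force on the tool from outside, world axes, zero at the start.
- current_torque(): the same for the moment, N m.
- current_finger_gap(): finger opening in m.
- current_grip_force(): force on a finger pad.
Only numpy, scipy, OpenCV 4.12 (cv2) and the standard library are available. Lean on these libraries where they do the work, as an engineer would, in place of code of your own. Each camera call takes 0.05 s, during which the arm holds its last target. There are 200 camera calls.

## Working session

There is one attempt and no reset: what is moved stays moved. The work goes in short steps, each a Python script; the robot and the scene stay as the last script left them, time stands still between calls to the robot, and variables do not carry over. Pictures are saved under pics/ and viewed, at most 10 in all, crops included, and the job is handed in when it is done.

```bash
mkdir -p pics; ls
cat > h.py <<'E'
import numpy as np, cv2
from bench import *
from scipy.spatial.transform import Rotation as Ro
def cloud(c):
    z=c["range_z"]; K=c["intrinsics"]; h,w=z.shape
    u,v=np.meshgrid(np.arange(w),np.arange(h))
    xd=(u-K[0,2])/K[0,0]; yd=(v-K[1,2])/K[1,1]
    x,y=xd.copy(),yd.copy()
    for _ in range(8):
        f=1+c["k1"]*(x*x+y*y); x,y=xd/f,yd/f
    P=np.stack([x*z,y*z,z],-1)
    W=(P-c["t"])@c["R"]; W[z<=0]=np.nan
    return W
E
python3 - <<'E'
from h import *
for n in("side","top"):
    c=capture(n); cv2.imwrite(f"pics/{n}0.png",c["image"]); W=cloud(c)
    np.savez(f"{n}0.npz",W=W,**c)
    print(n,"cam pos",-c["R"].T@c["t"],c["k1"],c["intrinsics"][0,0])
    for q in("stage_plate","dry_stand","stage_base","petri","beaker","bottle_amber","forceps"):
        for s in silhouettes(n,q)[:2]:
            r=s["region"]; p=W[r]; p=p[~np.isnan(p[:,0])]
            np.save(f"{n}_{q}.npy",r) if s["conf"]>.5 else 0
            print(q,round(s["conf"],2),np.round(s["xy"]),r.sum(),len(p), np.round(np.percentile(p,[2,50,98],axis=0),3).tolist() if len(p) else "")
E
```

```text
pics
side cam pos [ 0.29112708 -1.25018602  0.60801902] -0.11732448791881875 390.54568131514054
stage_plate 0.66 [229. 171.] 134 134 [[0.434, 0.107, 0.052], [0.46, 0.134, 0.098], [0.494, 0.201, 0.131]]
dry_stand 0.63 [226. 186.] 109 109 [[0.426, 0.122, -0.0], [0.446, 0.133, 0.007], [0.503, 0.237, 0.074]]
stage_base 0.61 [284. 241.] 2469 2455 [[0.48, -0.4, 0.007], [0.559, -0.335, 0.05], [0.643, -0.242, 0.067]]
petri 0.63 [257. 299.] 282 282 [[0.399, -0.535, 0.0], [0.448, -0.507, 0.007], [0.504, -0.484, 0.011]]
petri 0.55 [234. 218.] 371 368 [[0.401, -0.124, 0.001], [0.442, -0.088, 0.016], [0.483, -0.002, 0.019]]
beaker 0.65 [232. 161.] 210 210 [[0.474, 0.192, 0.001], [0.512, 0.385, 0.045], [0.559, 0.604, 0.083]]
bottle_amber 0.71 [284. 244.] 2483 2469 [[0.479, -0.4, 0.007], [0.558, -0.335, 0.05], [0.643, -0.243, 0.067]]
bottle_amber 0.61 [251. 165.] 259 259 [[0.569, 0.342, 0.006], [0.593, 0.358, 0.063], [0.625, 0.546, 0.114]]
top cam pos [ 0.21477994 -0.04052457  1.5279257 ] 0.0015945594128582668 379.9167283268282
stage_plate 0.93 [201. 213.] 314 314 [[0.437, 0.112, 0.037], [0.466, 0.158, 0.092], [0.501, 0.202, 0.131]]
dry_stand 0.39 [196. 222.] 17 17 [[0.432, 0.187, -0.001], [0.44, 0.191, 0.008], [0.452, 0.198, 0.045]]
stage_base 0.9 [318. 185.] 1571 1565 [[0.48, -0.39, -0.0], [0.561, -0.309, 0.052], [0.646, -0.229, 0.069]]
petri 0.6 [258. 222.] 394 389 [[0.402, -0.116, 0.008], [0.443, -0.076, 0.015], [0.483, -0.036, 0.022]]
beaker 0.57 [137. 209.] 195 194 [[0.486, 0.378, -0.003], [0.514, 0.412, 0.035], [0.534, 0.43, 0.072]]
beaker 0.41 [200. 213.] 358 358 [[0.433, 0.112, 0.007], [0.463, 0.16, 0.094], [0.501, 0.205, 0.131]]
```

Run:
```python
from h import *
a=np.load("top0.npz"); i=a["image"]
t=cv2.resize(i[140:260,110:370],None,fx=3,fy=3,interpolation=cv2.INTER_CUBIC)
cv2.imwrite("pics/topc.png",t)
s=np.load("side0.npz")["image"][120:330,150:370]
cv2.imwrite("pics/sidec.png",cv2.resize(s,None,fx=2.8,fy=2.8,interpolation=cv2.INTER_CUBIC))
# plate plane
for n in("top","side"):
    W=np.load(n+"0.npz")["W"]; p=W[np.load(n+"_stage_plate.npy")]
    c=np.median(p,0); 
    for _ in range(10):
        m=abs((p-c)@np.linalg.svd(p-c)[2][2])<.006 if _==0 else abs((p-c)@nn)<.004
        c=p[m].mean(0); nn=np.linalg.svd(p[m]-c)[2][2]
    q=p[m]; print(n,m.sum(),len(p),"c",c,"n",nn, "angle",np.degrees(np.arccos(abs(nn[2]))))
    d=np.cross(nn,[0,0,1]); d/=np.linalg.norm(d); up=np.cross(d,nn); up*=np.sign(up[2])
    hull=cv2.minAreaRect(np.stack([(q-c)@d,(q-c)@up],1).astype(np.float32)); print(d,up,hull, np.percentile((q-c)@up,[0,2,98,100]),np.percentile((q-c)@d,[0,2,98,100]))
# stage base
W=np.load("top0.npz")["W"]; p=W[np.load("top_stage_base.npy")]; p=p[p[:,2]>.03]
print("base",cv2.minAreaRect(p[:,:2].astype(np.float32)))
```

```text
top 310 314 c [0.46688088 0.15751332 0.08903623] n [-0.82221653  0.02569758 -0.56859442] angle 55.3477313770341
[ 0.03123877  0.99951195 -0.        ] [-0.56831692  0.01776219  0.82261801] ((3.4905970096588135e-05, -0.006741505116224289), (0.09366020560264587, 0.12241847068071365), 0.7948964238166809) [-0.06750265 -0.06192812  0.05074647  0.0545453 ] [-0.04715508 -0.04501546  0.04424809  0.04722338]
side 122 134 c [0.46395645 0.14231523 0.09436538] n [ 0.81159553 -0.04673263  0.58234762] angle 54.38416834115786
[-0.05748596 -0.99834632  0.        ] [-0.5813846   0.03347681  0.81293988] ((-0.01375751942396164, -0.003724895417690277), (0.10277081280946732, 0.10101737082004547), 86.37439727783203) [-0.05489558 -0.0519149   0.04642918  0.0473962 ] [-0.06520332 -0.05888017  0.03494872  0.03823991]
base ((0.5630882978439331, -0.3137867748737335), (0.1543048918247223, 0.16005265712738037), 12.780487060546875)
```

View pics/topc.png

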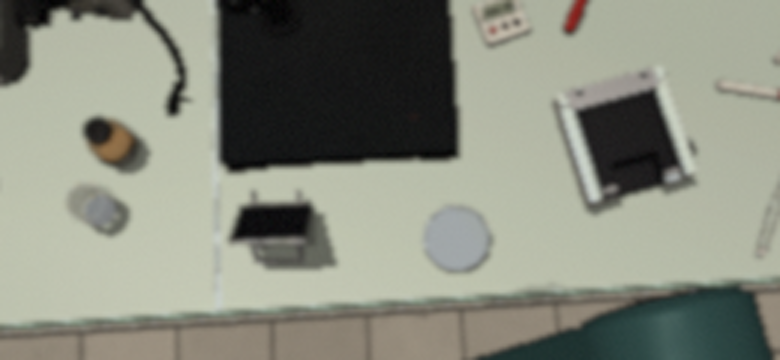

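View pics/sidec.png

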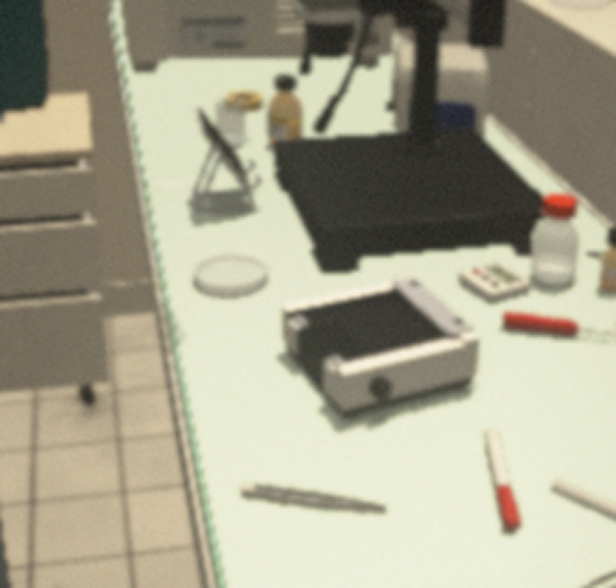

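The top view shows the plate on its stand at crop (272,222), black face up, with its upper edge toward the robot. The stage base is at about (625,140), yawed roughly +13° with its grey rail at the back. The side view agrees. Next I'll refine the base pose and check reachability for a grasp along the plate plane and a placement at 30°.

```bash
cat >> h.py <<'E'
def proj(c,X):
    p=np.atleast_2d(X)@c["R"].T+c["t"]; s=p[:,:2]/p[:,2:]; r2=(s**2).sum(1,keepdims=True)
    s=s*(1+c["k1"]*r2); K=c["intrinsics"]; return s*[K[0,0],K[1,1]]+[K[0,2],K[1,2]]
def Q(zdir,ydir):  # tool quaternion
    z=np.array(zdir,float); z/=np.linalg.norm(z); y=np.array(ydir,float); y-=z*(y@z); y/=np.linalg.norm(y)
    return Ro.from_matrix(np.stack([np.cross(y,z),y,z],1)).as_quat()
E
python3 - <<'E'
from h import *
from scipy.optimize import minimize
P=[]
for n in("top","side"):
    W=np.load(n+"0.npz")["W"]; p=W[np.load(n+"_stage_base.npy")]; p=p[~np.isnan(p[:,0])]
    p=p[(p[:,2]>.04)&(p[:,2]<.075)]
    print(n,len(p))
    for deg in(11,12,13,14):
        a=np.radians(deg); b=np.array([np.cos(a),np.sin(a)]); l=np.array([-b[1],b[0]])
        X,Y=p[:,:2]@b,p[:,:2]@l; e=lambda v:np.percentile(v,[.5,1.5,98.5,99.5])
        print(deg,np.round(e(X),4),np.round(e(Y),4),"w",np.ptp(e(X)),np.ptp(e(Y)))
# overlay
a=np.radians(12.8); R=Ro.from_euler('z',a).as_matrix(); o=np.array([.5631,-.3138,0])-R@[.004,0,0]
print("origin",o)
box=lambda x0,x1,y,z:[[x0,-y,z],[x1,-y,z],[x1,y,z],[x0,y,z]]
S=[]
for n in("top","side"):
    c=np.load(n+"0.npz"); im=c["image"]; k=6 if n=="top" else 4
    ctr=proj(c,o)[0]; x0,y0=int(ctr[0]-45),int(ctr[1]-45)
    if n=="side": x0,y0=x0-20,y0-40
    wd=96 if n=="top" else 144
    t=cv2.resize(im[y0:y0+wd*4//5+16,x0:x0+wd],None,fx=k*.66,fy=k*.66,interpolation=cv2.INTER_CUBIC)
    for B,col in((box(-.072,.08,.075,.058),(0,0,255)),(box(-.058,.062,.053,.05),(0,255,0)),(box(.052,.08,.062,.0655),(255,0,0))):
        q=(proj(c,np.array(B)@R.T+o)-[x0,y0]+.5)*k*.66
        cv2.polylines(t,[q.astype(np.int32)],True,col,1)
    S.append(t)
h=max(s.shape[0] for s in S); S=[cv2.copyMakeBorder(s,0,h-s.shape[0],0,0,0) for s in S]
o2=np.hstack(S); print(o2.shape); cv2.imwrite("pics/ov.png",o2)
# reach
print(current_clock(), current_position(), current_orientation(), Ro.from_quat(current_orientation()).as_matrix().round(2).tolist())
y=-np.radians(2.2); xp=np.array([np.sin(np.radians(35))*np.cos(y),np.sin(np.radians(35))*np.sin(y),-np.cos(np.radians(35))])
n=np.array([np.cos(np.radians(35))*np.cos(y),np.cos(np.radians(35))*np.sin(y),np.sin(np.radians(35))])
g=np.array([.435,.1585,.128])
for s in(1,-1):
    print("grasp",s,inverse_kinematics(g+.018*xp,Q(xp,s*n)),inverse_kinematics(g-.06*xp,Q(xp,s*n)))
for th in(20,30,35):
    t=np.radians(th); f=R@[np.cos(t),0,-np.sin(t)]; nn=R@[np.sin(t),0,np.cos(t)]
    for s in(1,-1):
        tip=o+R@[.058,0,.0535]
        print("place",th,s,inverse_kinematics(tip-f*.096,Q(f,s*nn)),inverse_kinematics(o+R@[-.055,0,.05]+.018*f+.01*nn,Q(f,s*nn)))
E
```

```text
top 1284
11 [0.4163 0.4184 0.5662 0.5686] [-0.4898 -0.4843 -0.3364 -0.3354] w 0.15230247594072477 0.15441337509785935
12 [0.4096 0.4115 0.5592 0.5609] [-0.4976 -0.4931 -0.3452 -0.3444] w 0.1512707906939474 0.15319886577691239
13 [0.4024 0.4037 0.552  0.5535] [-0.5052 -0.5013 -0.3535 -0.3527] w 0.15116420434714245 0.15247501727710933
14 [0.3943 0.3967 0.5445 0.5463] [-0.5133 -0.5092 -0.3615 -0.3603] w 0.15200259397151122 0.15297293650895438
side 1673
11 [0.416  0.4173 0.5647 0.567 ] [-0.4986 -0.4917 -0.3432 -0.3405] w 0.15100194358651065 0.1581564963802492
12 [0.4093 0.4102 0.557  0.5589] [-0.5064 -0.4995 -0.3517 -0.349 ] w 0.149568638838663 0.15743391917100236
13 [0.4016 0.4025 0.5492 0.551 ] [-0.5141 -0.5073 -0.3601 -0.3571] w 0.1493674991507531 0.15703390677724594
14 [0.393  0.3943 0.541  0.5429] [-0.5216 -0.5155 -0.3683 -0.3648] w 0.14985213223157712 0.15684444008162335
origin [ 0.5591994  -0.31468619  0.        ]
(364, 760, 3)
0.8 [ 0.15472932 -0.57971725  0.22265896] [9.91511641e-01 1.30017943e-01 1.99835973e-05 5.12920174e-06] [[0.97, 0.26, 0.0], [0.26, -0.97, -0.0], [0.0, 0.0,
[... 370 characters left out ...]
5  0.93877158  2.08375939  1.55898067  1.22054797  0.12673382]
place 30 1 [-1.22997005  0.69199564  2.08015083  1.47120793  1.04384522 -2.71376494] [-1.25089409  0.8092039   2.08551424  1.52294958  1.04114608 -2.85586429]
place 30 -1 [-1.22997005  0.69199564  2.08015083  1.47120793  1.04384522  0.42782772] [-1.25089409  0.8092039   2.08551424  1.52294958  1.04114608  0.28572837]
place 35 1 [-1.18021215  0.61682276  2.05786033  1.40343068  0.95997537 -2.56898266] [-1.21095334  0.7500323   2.0764815   1.48253751  0.95222932 -2.7552155 ]
place 35 -1 [-1.18021215  0.61682276  2.05786033  1.40343068  0.95997537  0.57261   ] [-1.21095334  0.7500323   2.0764815   1.48253751  0.95222932  0.38637715]
```

View pics/ov.png

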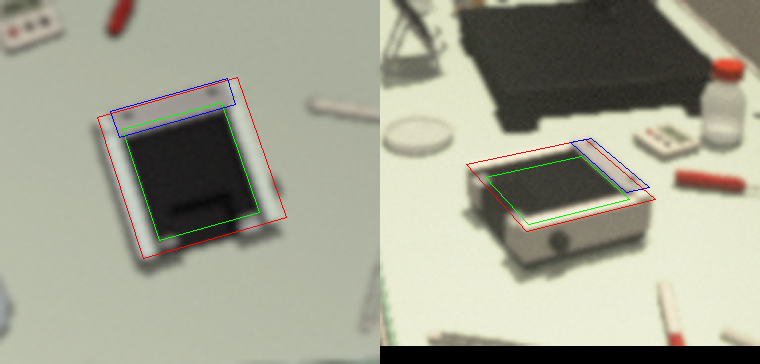

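The overlay fits to a few mm. The knob biased the lateral centre, so I'm shifting it about 3 mm. A straight grasp is out of reach because it is too close to the base, so I'll scan in-plane approach angles that work for both grasp and placement.

```bash
cat >> h.py <<'E'
A=np.radians(12.8); RB=Ro.from_euler('z',A).as_matrix(); OB=np.array([.5578,-.3115,0])
ys=-np.radians(2.2); r35=np.radians(35)
XP=np.array([np.sin(r35)*np.cos(ys),np.sin(r35)*np.sin(ys),-np.cos(r35)]); ZP=-np.array([np.cos(r35)*np.cos(ys),np.cos(r35)*np.sin(ys),np.sin(r35)])
RP0=np.stack([XP,np.cross(ZP,XP),ZP],1); G0=np.array([.435,.1585,.128])
def RPl(th): # plate rotation at place, slope th deg
    t=np.radians(th); f=RB@[np.cos(t),0,-np.sin(t)]; n=RB@[np.sin(t),0,np.cos(t)]
    return np.stack([f,np.cross(n,f),n],1)
def tool(RP,edge,psi,s,d,e=0.): # TCP pose; psi in-plane angle (rad), d tip depth past edge, e lateral
    t=RP@[np.cos(psi),np.sin(psi),0]; return edge+d*t+e*RP[:,1], Q(t,s*RP[:,2])
E
python3 - <<'E'
from h import *
def ik(p,q):
    r=inverse_kinematics(p,q); return r
for pd in range(-60,61,10):
    psi=np.radians(pd); out=[]
    for s in(1,-1):
        a=ik(*tool(RP0,G0,psi,s,.018)); b=ik(*tool(RP0,G0,psi,s,-.05)); l=ik(*tool(RP0,G0+[0,0,.15],psi,s,.018))
        r=''
        for th in(30,35):
            R=RPl(th); tip=OB+RB@[.058,0,.0535]
            c=ik(*tool(R,tip-.114*R[:,0],psi,s,.018)); dd=ik(*tool(R,OB+RB@[-.055,0,.054]-0*R[:,2],psi,s,.018)); u=ik(*tool(R,tip-.16*R[:,0]+[0,0,.08],psi,s,.018))
            r+=' '.join('.X'[x is not None] for x in(c,dd,u))+(' j6 %.2f'%c[5] if c is not None else '')+' | '
        print(pd,s,[x is not None for x in(a,b,l)],None if a is None else np.round(a,2),r)
E
```

```text
-60 1 [True, True, True] [-0.64  0.73  2.3   1.24  1.18  1.01] . . . | . . . | 
-60 -1 [True, True, True] [-0.64  0.73  2.3   1.24  1.18 -2.13] . . . | . . . | 
-50 1 [False, True, True] None . . . | . . . | 
-50 -1 [False, True, True] None . . . | . . . | 
-40 1 [False, False, True] None . . . | . . . | 
-40 -1 [False, False, True] None . . . | . . . | 
-30 1 [False, False, True] None . . . | . . . | 
-30 -1 [False, False, True] None . . . | . . . | 
-20 1 [False, False, True] None . X X | . X X | 
-20 -1 [False, False, True] None X X X j6 -0.13 | X X X j6 -0.03 | 
-10 1 [False, False, False] None . . X | X . X j6 -2.85 | 
-10 -1 [False, False, True] None X X X j6 0.16 | X X X j6 0.29 | 
0 1 [False, False, True] None X X X j6 -2.72 | X X X j6 -2.58 | 
0 -1 [False, False, True] None X X X j6 0.42 | X X X j6 0.57 | 
10 1 [False, False, True] None X X X j6 -2.52 | X X X j6 -2.38 | 
10 -1 [False, False, True] None X X X j6 0.62 | X X X j6 0.76 | 
20 1 [False, True, True] None X X X j6 -2.38 | X X X j6 -2.25 | 
20 -1 [False, True, True] None X X X j6 0.77 | X X X j6 0.89 | 
30 1 [False, True, True] None X X X j6 -2.27 | X X X j6 -2.16 | 
30 -1 [False, True, True] None X X X j6 0.87 | X X X j6 0.98 | 
40 1 [False, True, True] None X X X j6 -2.19 | X X X j6 -2.09 | 
40 -1 [False, True, True] None X X X j6 0.95 | X X X j6 1.05 | 
50 1 [True, True, True] [ 0.83  0.68  1.86 -0.93  1.33 -1.39] X X X j6 -2.14 | X X X j6 -2.04 | 
50 -1 [True, True, True] [ 0.83  0.68  1.86 -0.93  1.33  1.75] X X X j6 1.01 | X X X j6 1.10 | 
60 1 [True, True, True] [ 0.83  0.79  1.76 -0.9   1.5  -1.39] X X X j6 -2.09 | X X X j6 -2.00 | 
60 -1 [True, True, True] [ 0.83  0.79  1.76 -0.9   1.5   1.75] X X X j6 1.05 | X X X j6 1.14 |
```

Run:
```python
from h import *
for d in(.010,.014,.018):
  for e in(0,.006,-.008):
    out=[]
    for pd in range(36,64,4):
        a=inverse_kinematics(*tool(RP0,G0,np.radians(pd),-1,d,e))
        out.append('%d:%s'%(pd,'-' if a is None else 'j3 %.2f j4 %.2f j5 %.2f'%(a[2],a[3],a[4])))
    print(d,e,out)
# mid hanging pose and support path feasibility
psi=np.radians(52)
for s in(1,-1):
  for z in(.3,.36):
    for yaw in(0,-30,-60,30):
        Rm=Ro.from_euler('z',yaw,degrees=True).as_matrix()@np.array([[0,0,1.],[0,1,0],[-1,0,0]])  # x_p down, z_p fwd
        p,q=tool(Rm,np.array([.46,-.05,z]),psi,s,.016); r=inverse_kinematics(p,q); print('mid',s,z,yaw,None if r is None else np.round(r,2))
  for ps in(52,40,20,10):
    for tt in(30,36):
        r=[]
        for th in(30,24,15,7,0):
            e=OB+RB@[.059,0,.05]-.109*RPl(th)[:,0]; t=RPl(tt)@[np.cos(np.radians(ps)),np.sin(np.radians(ps)),0]
            k=inverse_kinematics(e+.016*t+.016*RPl(tt)[:,2],Q(t,s*RPl(tt)[:,2])); r.append('-' if k is None else round(k[5],2))
        print('sup',s,ps,tt,r)
```

```text
0.01 0 ['36:-', '40:j3 1.96 j4 -0.96 j5 1.16', '44:j3 1.92 j4 -0.94 j5 1.23', '48:j3 1.87 j4 -0.92 j5 1.31', '52:j3 1.83 j4 -0.91 j5 1.38', '56:j3 1.79 j4 -0.90 j5 1.45', '60:j3 1.75 j4 -0.89 j5 1.51']
0.01 0.006 ['36:-', '40:-', '44:j3 1.93 j4 -0.95 j5 1.23', '48:j3 1.89 j4 -0.93 j5 1.30', '52:j3 1.84 j4 -0.92 j5 1.37', '56:j3 1.80 j4 -0.90 j5 1.44', '60:j3 1.76 j4 -0.89 j5 1.50']
0.01 -0.008 ['36:-', '40:j3 1.95 j4 -0.95 j5 1.17', '44:j3 1.90 j4 -0.93 j5 1.24', '48:j3 1.86 j4 -0.92 j5 1.32', '52:j3 1.82 j4 -0.90 j5 1.39', '56:j3 1.77 j4 -0.89 j5 1.46', '60:j3 1.73 j4 -0.88 j5 1.52']
0.014 0 ['36:-', '40:-', '44:j3 1.92 j4 -0.95 j5 1.23', '48:j3 1.88 j4 -0.93 j5 1.30', '52:j3 1.84 j4 -0.91 j5 1.37', '56:j3 1.79 j4 -0.90 j5 1.44', '60:j3 1.75 j4 -0.89 j5 1.51']
0.014 0.006 ['36:-', '40:-', '44:j3 1.93 j4 -0.96 j5 1.22', '48:j3 1.89 j4 -0.94 j5 1.29', '52:j3 1.85 j4 -0.92 j5 1.36', '56:j3 1.81 j4 -0.91 j5 1.43', '60:j3 1.76 j4 -0.90 j5 1.50']
0.014 -0.008 ['36:-', '40:j3 1.95 j4 -0.96 j5 1.16', '44:j3 1.91 j4 -0.94 j5 1.24', '48:j3 1.86 j4 -0.92 j5 1.31', '52:j3 1.82 j4 -0.91 j5 1.38'
[... 2435 characters left out ...]
(1.14), np.float64(1.13), np.float64(1.1), np.float64(1.09), np.float64(1.08)]
sup -1 40 30 [np.float64(0.97), np.float64(0.95), np.float64(0.93), np.float64(0.91), np.float64(0.9)]
sup -1 40 36 [np.float64(1.08), np.float64(1.06), np.float64(1.04), np.float64(1.02), np.float64(1.01)]
sup -1 20 30 [np.float64(0.79), np.float64(0.77), np.float64(0.74), np.float64(0.71), np.float64(0.69)]
sup -1 20 36 [np.float64(0.92), np.float64(0.9), np.float64(0.87), np.float64(0.84), np.float64(0.82)]
sup -1 10 30 [np.float64(0.65), np.float64(0.62), np.float64(0.59), np.float64(0.55), np.float64(0.52)]
sup -1 10 36 [np.float64(0.79), np.float64(0.76), np.float64(0.72), np.float64(0.68), np.float64(0.65)]
```

```bash
cat >> h.py <<'E'
PSI=np.radians(50); S=-1; D=.018
E
python3 - <<'E'
from h import *
move_gripper(.04)
p,q=tool(RP0,G0,PSI,S,-.055)
move_ptp(p+[0,0,.1],q); servo_line(p,q,rate=.2)
p,q=tool(RP0,G0,PSI,S,D)
print(servo_line(p,q,rate=.08,contact_N=4), current_clock(), current_position()-p, current_force())
for n in("side","top"):
    c=capture(n); np.savez(n+"1.npz",W=cloud(c),**c)
    x,y=proj(c,G0)[0].astype(int); cv2.imwrite(f"pics/{n}1.png",cv2.resize(c["image"][y-45:y+45,x-55:x+55],None,fx=3.6,fy=3.6,interpolation=cv2.INTER_CUBIC))
cv2.imwrite("pics/g1.png",np.hstack([cv2.imread(f"pics/{n}1.png") for n in("side","top")]))
E
```

```text
False 6.3167 [1.62927889e-04 3.53931925e-04 8.38727730e-05] [ 0.0562338   0.45731926 -0.10082842]
```

View pics/g1.png

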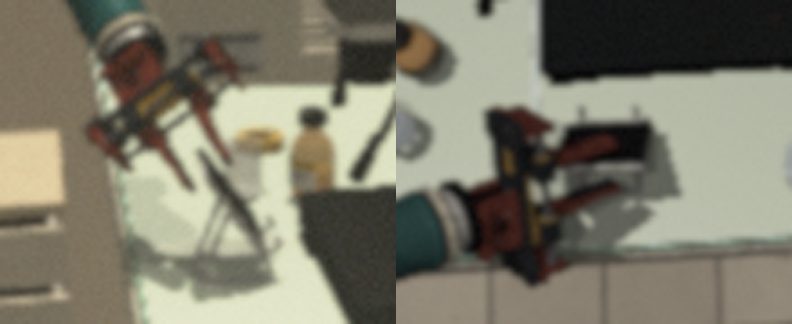

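The side picture shows the fingers straddling the plate's upper edge, near (205,160), with nothing else touched. Now I'll close, unhook and lift.

Run:
```python
from h import *
move_gripper(0.0); print("gap",current_finger_gap(),current_grip_force(),current_force())
p,q=tool(RP0,G0,PSI,S,D); n=-RP0[:,2]
servo_line(p-.028*XP+.003*n,q,rate=.06); print(current_force())
servo_line(p-.028*XP+.01*n+[0,0,.16],q,rate=.2)
print(current_clock(),current_finger_gap())
Rm=np.array([[0,0,1.],[0,1,0],[-1,0,0]])
pm,qm=tool(Rm,np.array([.46,-.05,.36]),PSI,S,D); move_ptp(pm,qm); sleep(.3)
print(current_clock(),current_finger_gap(),current_force())
for nm in("side","top"):
    c=capture(nm); W=cloud(c); np.savez(nm+"2.npz",W=W,**c)
    for s in silhouettes(nm,"stage_plate")[:1]:
        print(nm,s["conf"],s["xy"],s["region"].sum()); np.save(nm+"2_p.npy",s["region"])
        pts=W[s["region"]]; pts=pts[~np.isnan(pts[:,0])]; l=(pts-(pm-D*(Rm@[np.cos(PSI),np.sin(PSI),0])))@Rm
        print("in assumed plate frame from edge",np.round(np.percentile(l,[2,10,50,90,98],axis=0),4).tolist())
    x,y=proj(c,[.46,-.05,.32])[0].astype(int); cv2.imwrite(f"pics/{nm}2.png",cv2.resize(c["image"][max(y-50,0):max(y-50,0)+100,x-55:x+55],None,fx=3.6,fy=3.6,interpolation=cv2.INTER_CUBIC))
cv2.imwrite("pics/g2.png",np.hstack([cv2.imread(f"pics/{n}2.png") for n in("side","top")]))
```

```text
gap 0.007770779341635182 29.96613085269928 [1.92494463 0.02007329 1.04133763]
[ 0.38900326  0.22208933 -1.09017713]
8.6 0.007721965795545399
10.7083 0.007955196824920161 [-0.84189386 -1.39327224 -0.79997862]
side 0.74 [235.1, 129.3] 215
in assumed plate frame from edge [[-0.0012, -0.0518, -0.005], [0.0086, -0.0498, -0.0046], [0.0514, -0.0277, -0.0039], [0.0918, 0.036, 0.0015], [0.1067, 0.0484, 0.0025]]
top 0.7 [247.5, 201.6] 104
in assumed plate frame from edge [[-0.0022, -0.0225, -0.0062], [-0.0002, 0.0084, -0.0053], [0.0458, 0.0288, -0.0044], [0.0911, 0.0442, 0.0008], [0.114, 0.0478, 0.0035]]
```

View pics/g2.png

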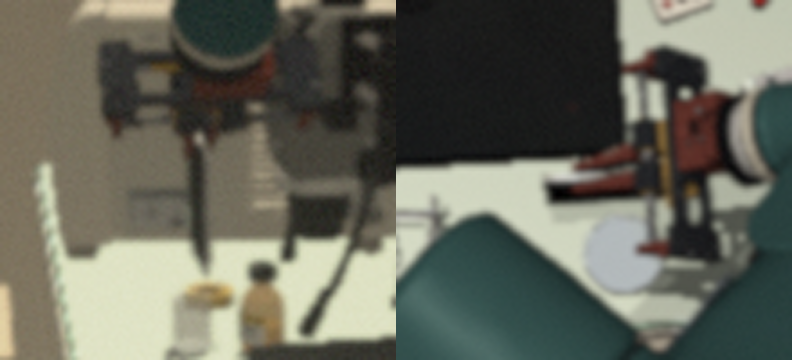

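Seen from the side, the plate hangs in the grip, spanning crop (200,150) to (205,265). The depth points put it within about 2 mm of the assumed in-hand pose. Next: flip it, go to the mouth, find the floor by touch, and slide the tongue in.

```bash
cat >> h.py <<'E'
def place(tip,th=30,dz=0): # tip in base frame -> TCP pose
    R=RPl(th); return tool(R,OB+RB@np.array(tip)-.114*R[:,0],PSI,S,D)
E
python3 - <<'E'
from h import *
p,q=place([.028,0,.17]); move_ptp(p,q)
p,q=place([.028,0,.075]); servo_line(p,q,rate=.15); sleep(.2)
print(current_clock(),current_force(),current_finger_gap())
for nm in("side","top"):
    c=capture(nm); W=cloud(c)
    for s in silhouettes(nm,"stage_plate")[:1]:
        pts=W[s["region"]]; pts=pts[~np.isnan(pts[:,0])]; l=(pts-OB)@RB; R=RPl(30); l2=(pts-(OB+RB@[.028,0,.075]))@R
        print(nm,round(s["conf"],2),len(pts),"rel tip in plate frame",np.round(np.percentile(l2,[1,5,50,95,99],axis=0),4).tolist())
        # lateral line per x slices
        for a in(-.1,-.07,-.04,-.015):
            m=abs(l2[:,0]-a)<.012
            if m.sum()>10: print(a,np.round([l2[m,1].min(),l2[m,1].max()],4))
    k=5; x,y=proj(c,OB+RB@[0,0,.08])[0].astype(int); x=min(max(x,42),470)
    cv2.imwrite(f"pics/{nm}3.png",cv2.resize(c["image"][y-45:y+45,x-40:x+40],None,fx=k,fy=k,interpolation=cv2.INTER_CUBIC))
cv2.imwrite("pics/g3.png",np.hstack([cv2.imread(f"pics/{n}3.png") for n in("side","top")]))
E
```

```text
13.075 [-0.29192573  0.24827405 -1.31582592] 0.007641000562794926
top 0.98 502 rel tip in plate frame [[-0.1132, -0.0474, -0.0055], [-0.1068, -0.0428, -0.0007], [-0.0567, 0.0012, 0.0037], [-0.0062, 0.0435, 0.0077], [0.0039, 0.047, 0.0095]]
-0.1 [-0.0466  0.0474]
-0.07 [-0.048   0.0475]
-0.04 [-0.049   0.0487]
-0.015 [-0.0457  0.0464]
```

View pics/g3.png

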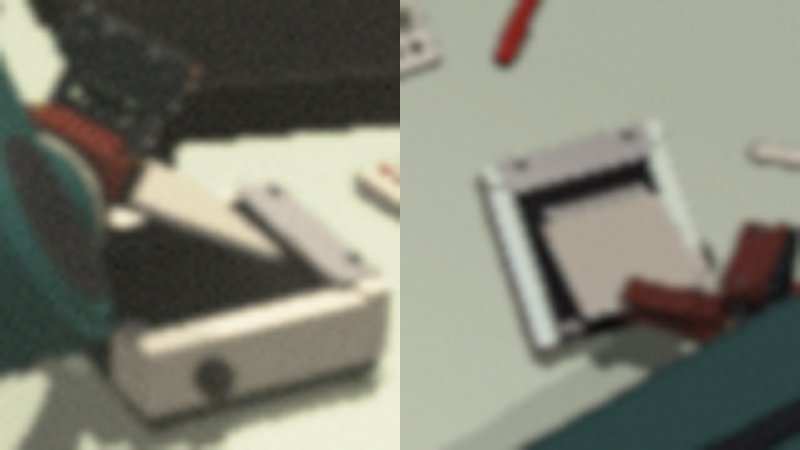

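Both views show the white face up. The tongue is centred in the recess just ahead of the rail, at about (597,195) in the top crop and within 3 mm once parallax is allowed for. Next is touch-down, then insertion.

Run:
```python
from h import *
u=np.array([0,0,1.])
p,q=place([.028,0,.058]); servo_line(p,q,rate=.08)
p,q=place([.028,0,.044]); hit=servo_line(p,q,rate=.012,contact_N=2.5)
z=current_position()[2]; pr=place([.028,0,.0517])[0]; dz=z-pr[2]
print("floor",hit,"tip z err",dz,current_force(),current_clock())
# lift 1.2 mm and slide in
P=current_position()+0; base=place([.028,0,.0517])[0]+[0,0,dz+.0015]
servo_line(base,q,rate=.02)
hit=servo_line(base+RB@[.037,0,0],q,rate=.025,contact_N=3)
d=RB.T@(current_position()-base); print("slid",hit,d,"nominal tip x",.028+d[0],current_force(),current_clock(),current_finger_gap())
np.save("dz.npy",[dz,.028+d[0]])
```

```text
floor True tip z err -8.841355095234871e-05 [-0.57472037 -2.08201466  2.54128379] 14.3
slid True [ 0.03396868  0.00041467 -0.00037238] nominal tip x 0.06196867603016987 [-2.14887689 -1.37837213  0.73926704] 15.8 0.007977630862132956
```

The floor and back wall came up within a millimetre of prediction, so the tongue is under the rail. I'll back off 2.5 mm, open in small steps so the plate rests on the lower finger, and look.

```bash
cat >> h.py <<'E'
def theta_edge(th,xt=.0595):
    R=RPl(th); return OB+RB@[xt,0,.05]-.114*R[:,0]-.002*R[:,2]
def support(th,tilt,psi,g,d=D,drop=0.):
    R=RPl(tilt); t=R@[np.cos(psi),np.sin(psi),0]
    return theta_edge(th)+d*t+g/2*R[:,2]-[0,0,drop], Q(t,S*R[:,2])
E
python3 - <<'E'
from h import *
q=current_orientation()
servo_line(current_position()+RB@[-.0025,0,-.0008],q,rate=.02)
R=RPl(30); p0,_=support(30,30,PSI,.008); print("model diff (base frame)",RB.T@(current_position()-p0))
np.save("off.npy",current_position()-p0)
g=current_finger_gap(); t0=current_clock()
for g in np.arange(.009,.0361,.0015): move_gripper(g)
print(current_clock()-t0,current_finger_gap(),current_force(),current_grip_force())
for nm in("side","top"):
    c=capture(nm); W=cloud(c)
    for s in silhouettes(nm,"stage_plate")[:1]:
        pts=W[s["region"]]; pts=(pts[~np.isnan(pts[:,0])]-OB)@RB
        k=np.polyfit(pts[:,0],pts[:,2],1); print(nm,round(s["conf"],2),len(pts),"slope",np.degrees(np.arctan(-k[0])),np.round(np.percentile(pts,[2,50,98],axis=0),4).tolist())
    k=5; x,y=proj(c,OB+RB@[0,0,.08])[0].astype(int); x=min(max(x,42),470)
    cv2.imwrite(f"pics/{nm}4.png",cv2.resize(c["image"][y-45:y+45,x-40:x+40],None,fx=k,fy=k,interpolation=cv2.INTER_CUBIC))
cv2.imwrite("pics/g4.png",np.hstack([cv2.imread(f"pics/{n}4.png") for n in("side","top")]))
E
```

```text
model diff (base frame) [-0.00110014  0.00040016  0.00034152]
4.5833999999999975 0.0358774211237153 [ 0.07141056 -0.62385005 -0.19978667] 0.18179859274823684
side 0.68 315 slope 23.134997098484426 [[-0.0413, -0.0502, 0.0545], [0.016, -0.0278, 0.0746], [0.0583, 0.0386, 0.0981]]
top 0.82 466 slope 23.976980137035618 [[-0.0427, -0.0462, 0.0545], [0.0102, 0.0085, 0.0771], [0.0519, 0.0478, 0.1011]]
```

View pics/g4.png

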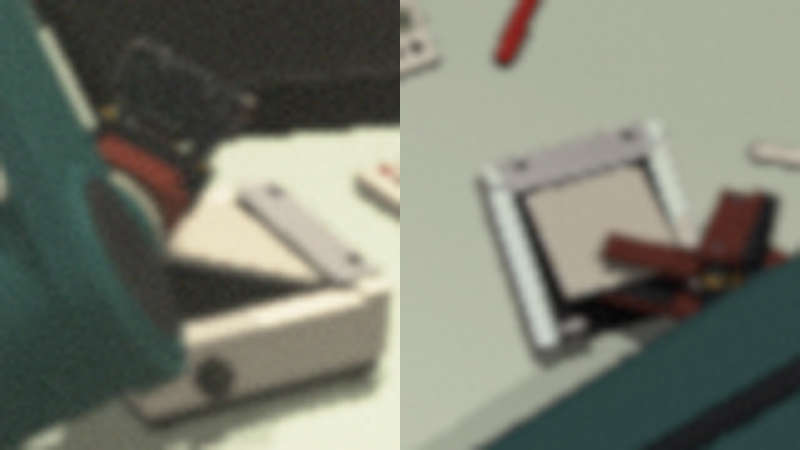

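The plate now rests on the lower finger at about 23°, with its tongue under the rail: rail front edge at about (590,190) in the top crop, fingers at (650,280). Next I'll swing the tool toward the front around the contact point, lower the edge, clear it and withdraw.

```bash
cat > low.py <<'E'
from h import *
from scipy.optimize import brentq
off=np.load("off.npy"); g=current_finger_gap(); T=current_position(); n=RPl(30)[:,2]
th0=brentq(lambda t:(theta_edge(t)+off-(T-g/2*n))@n,5,32)
r=RPl(30).T@(T-g/2*n-theta_edge(th0)-off); d0=r[0]/np.cos(PSI); lat=r[1]-d0*np.sin(PSI)
print("theta0",th0,"d0",d0,"lat",lat)
def pose(th,tilt,psd,drop=0,d=d0):
    p,q=support(th,tilt,np.radians(psd),g,d,drop); return p+off+lat*RB[:,1],q
P=[pose(th0,30+3*f,50-38*f) for f in np.linspace(0,1,9)]
L=[pose(th,33,12) for th in np.linspace(th0,0,9)[1:]]
E_=[pose(0,33,12,drop=.0045)]
p,q=E_[0]; t=Ro.from_quat(q).as_matrix()[:,2]
W_=[(p-.07*t,q),(p-.07*t+[-.03,0,.10],q)]
for x in P+L+E_+W_: assert inverse_kinematics(*x) is not None,x
E
python3 - <<'E'
from low import *
print("start err",np.linalg.norm(P[0][0]-T))
for x in P[1:]: servo_line(*x,rate=.03)
print(current_clock(),current_force(),current_finger_gap())
np.savez("plan.npz",**{f"p{i}":np.r_[x[0],x[1]] for i,x in enumerate(L+E_+W_)})
for nm in("side","top"):
    c=capture(nm); Wc=cloud(c)
    for s in silhouettes(nm,"stage_plate")[:1]:
        pts=Wc[s["region"]]; pts=(pts[~np.isnan(pts[:,0])]-OB)@RB
        k=np.linalg.lstsq(np.c_[pts[:,:2],np.ones(len(pts))],pts[:,2],rcond=None)[0]; print(nm,round(s["conf"],2),len(pts),"slopes",np.degrees(np.arctan(k[:2])),np.round(np.percentile(pts,[2,50,98],axis=0),4).tolist())
    k=5; x,y=proj(c,OB+RB@[0,0,.08])[0].astype(int); x=min(max(x,42),470)
    cv2.imwrite(f"pics/{nm}5.png",cv2.resize(c["image"][y-45:y+45,x-40:x+40],None,fx=k,fy=k,interpolation=cv2.INTER_CUBIC))
cv2.imwrite("pics/g5.png",np.hstack([cv2.imread(f"pics/{n}5.png") for n in("side","top")]))
E
```

```text
theta0 22.84362214749952 d0 0.016446025138130916 lat 0.0011879805090847517
start err 5.369466571967547e-16
22.8667 [ 0.28728225  0.4103591  -0.24606878] 0.03594574153505864
side 0.82 477 slopes [-23.133551    -2.75937808] [[-0.0442, -0.0486, 0.0526], [0.0011, -0.0113, 0.0814], [0.0574, 0.0431, 0.0993]]
top 0.63 421 slopes [-23.66997787   0.27710205] [[-0.0381, -0.043, 0.0586], [0.0107, 0.0086, 0.0766], [0.0511, 0.0468, 0.0983]]
```

View pics/g5.png

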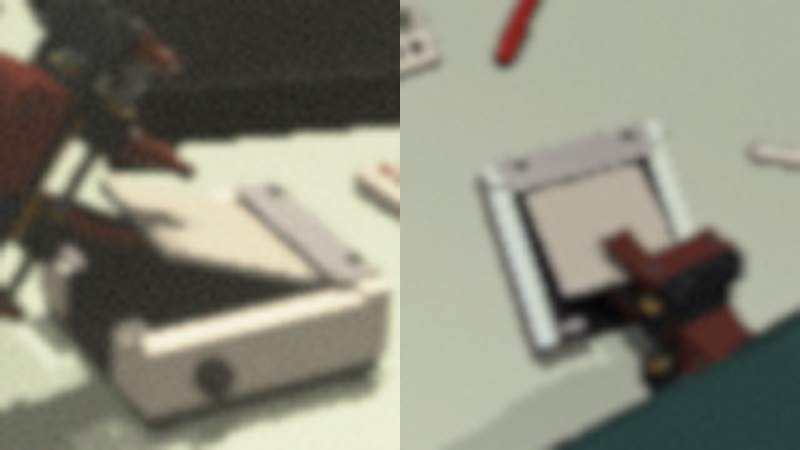

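The plate kept its slope at 23° and the lower finger supports it at mid-edge, with the notch clear below. I'll lower it.

Run:
```python
from h import *
z=np.load("plan.npz"); X=[z[f"p{i}"] for i in range(len(z.files))]
for i,x in enumerate(X[:9]):
    h=servo_line(x[:3],x[3:],rate=.02,contact_N=6)
    if h: print("contact at",i,current_force(),current_position()-x[:3]); break
print(current_clock(),current_force())
for nm in("side","top"):
    c=capture(nm); Wc=cloud(c)
    for s in silhouettes(nm,"stage_plate")[:1]:
        pts=Wc[s["region"]]; pts=(pts[~np.isnan(pts[:,0])]-OB)@RB
        k=np.linalg.lstsq(np.c_[pts[:,:2],np.ones(len(pts))],pts[:,2],rcond=None)[0]; print(nm,round(s["conf"],2),len(pts),"slopes",np.degrees(np.arctan(k[:2])),np.round(np.percentile(pts,[2,50,98],axis=0),4).tolist())
    k=5; x,y=proj(c,OB+RB@[0,0,.08])[0].astype(int); x=min(max(x,42),470)
    cv2.imwrite(f"pics/{nm}6.png",cv2.resize(c["image"][y-45:y+45,x-40:x+40],None,fx=k,fy=k,interpolation=cv2.INTER_CUBIC))
cv2.imwrite("pics/g6.png",np.hstack([cv2.imread(f"pics/{n}6.png") for n in("side","top")]))
```

```text
26.9083 [ 0.31217492 -0.56826968  0.44813736]
side 0.68 673 slopes [-1.08440538  0.46063216] [[-0.0527, -0.0499, 0.0525], [0.0019, -0.0114, 0.0584], [0.0566, 0.0429, 0.061]]
top 0.88 538 slopes [-0.17045691  0.66261613] [[-0.0492, -0.0434, 0.0505], [0.006, 0.0083, 0.058], [0.0518, 0.0478, 0.0641]]
```

View pics/g6.png

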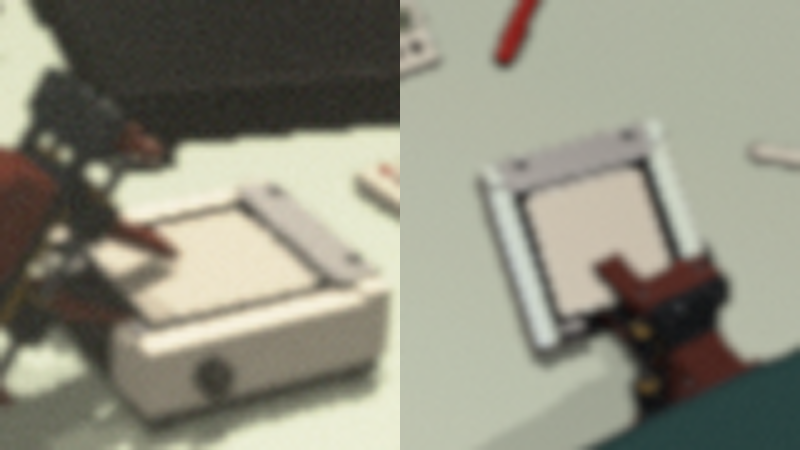

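The plate lies flat, white face up at z = 58 mm, with an even gap all round. I'll withdraw the fingers and check.

Run:
```python
from h import *
z=np.load("plan.npz"); X=[z[f"p{i}"] for i in range(len(z.files))]
print(servo_line(X[9][:3],X[9][3:],rate=.05,contact_N=5),current_force())
servo_line(X[10][:3],X[10][3:],rate=.12); sleep(.5)
print(current_clock())
for nm in("side","top"):
    c=capture(nm); Wc=cloud(c); old=np.load(nm+"0.npz")
    for q in("stage_plate","petri","beaker","bottle_amber","forceps"):
        for s in silhouettes(nm,q)[:1]:
            pts=Wc[s["region"]]; pts=pts[~np.isnan(pts[:,0])]
            print(nm,q,round(s["conf"],2),np.round(s["xy"]),np.round(np.median(pts,0),3))
            if q=="stage_plate":
                l=(pts-OB)@RB; k=np.linalg.lstsq(np.c_[l[:,:2],np.ones(len(l))],l[:,2],rcond=None)[0]; print(" slopes",np.degrees(np.arctan(k[:2])),np.round(np.percentile(l,[2,50,98],axis=0),4).tolist())
    cv2.imwrite(f"pics/{nm}7.png",c["image"][110:330,110:390])
cv2.imwrite("pics/g7.png",cv2.resize(np.hstack([cv2.imread(f"pics/{n}7.png") for n in("side","top")]),None,fx=1.42,fy=1.42))
```

```text
False [-0.49306011  0.31898314  0.04291329]
30.175
side stage_plate 0.6 [287. 237.] [ 0.558 -0.32   0.058]
 slopes [-0.11924613  0.70652542] [[-0.0524, -0.0485, 0.0534], [-0.0013, -0.0081, 0.0585], [0.0559, 0.044, 0.061]]
side petri 0.76 [233. 217.] [ 0.442 -0.094  0.016]
side beaker 0.59 [285. 249.] [ 0.557 -0.37   0.046]
side bottle_amber 0.72 [250. 160.] [0.591 0.359 0.062]
side forceps 0.55 [261. 297.] [ 0.451 -0.509  0.006]
top stage_plate 0.87 [319. 186.] [ 0.558 -0.309  0.058]
 slopes [-0.4773     -0.12908707] [[-0.0486, -0.043, 0.051], [0.0005, 0.0016, 0.0578], [0.0513, 0.0484, 0.0637]]
top petri 0.83 [259. 220.] [ 0.441 -0.077  0.015]
top beaker 0.56 [138. 210.] [0.514 0.41  0.03 ]
top bottle_amber 0.76 [147. 185.] [0.585 0.367 0.076]
```

View pics/g7.png

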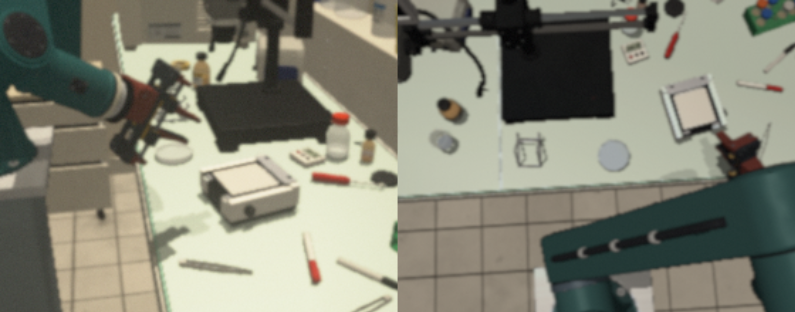

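The plate is flat in the recess with its white face up, the other things are where they were, and the gripper is clear, so I'm handing in.

```bash
python3 -c "
from bench import *
print(close_job())"
```

```text
the job is handed in; nothing more can be done
None
```

The stage plate lies flat in the recess, white face up, with its tongue under the rail; it was lowered on the finger, nothing else on the bench was disturbed, and the job was handed in at about 30 s.

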